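# Clamp the cabinet-door rail to its clutch setting

## Task

Two identical hold-down clamps stand on the machine table: one has a wooden cabinet-door rail (a long flat board) lying under its foot, the other is empty. Tighten the clamp that has the rail: turn its black bar knob clockwise (seen from above) until its slip clutch has clicked once or twice - the collar stops and the knob turns on alone; stop before a third click - then let go, leaving the clamp tight. Do not turn the knob of the empty clamp.

Things in the scene. Friction and masses are not known exactly. Their poses are not given: they have to be found in the camera images.
- knob_grip (a point): Knob of the clamp with the rail: black upright bar, 42 long x 14 thick x 36 mm tall, on a 44 mm disc. Point on the vertical turning axis, 117 mm above the table, 13 below the bar's top, 23 above the disc. Turns with the knob: z up, x along the bar, white line on its top at -x. The axis stays put. The rest is lower: 60 mm collar (top at 86 mm), arm (74 mm); the rail is 58 x 300 x 20 mm, wooden.
- screw (a joint): Screw of that clamp, with the aluminium collar under the knob (black tick on it), in rad: 0 is tight on the rail; negative is how far it must still turn clockwise from above. It starts 20 to 37 degrees short (-0.65 to -0.35), turns with the knob at 0.03 N m and stops hard at 0.
- clutch (a joint): How far the knob has slipped clockwise on the screw, rad: 0 at the start (white line over black tick) and until the screw is tight; then the clutch gives at a steady 0.25 N m and the value grows as the knob turns on, and stays where left. A click every 20 degrees (0.35, 0.70, 1.05 rad). Turned anticlockwise it does not slip: the screw comes loose.
- spare_knob_end (a point): Bar knob of the other, empty clamp (same make and sizes, no rail under it), to be left alone. The point lies on the end of its bar, 21 mm from that knob's axis, 117 mm above the table; x points along the bar towards the axis, z up.

How it is judged:
By the outcome, as a careful person would: the job done as asked, in the order asked, and still so for the second after the job is handed in, with the robot touching nothing.
It also fails if it takes over 32 s, if anything falls off the work surface, if the arm or the gripper's body presses on something with over 40 N, if the wrist force passes 120 N, or if a joint passes its speed limit or range.

## Robot

A 7-joint arm with a two-finger parallel gripper is mounted at the origin on the work surface. World frame = base frame: x ahead of the robot, y to its left, z up, the work surface at z = 0. Lengths are in m, angles in rad, forces in N, time in s.
With the tool pointing down it reaches from about 0.4 to 0.85 m from the base axis. Payload 10.4 kg.
Tool frame: the origin (TCP) lies between the finger pads; the fingertips stand 19 mm ahead of it and the grasp point (between the pads) is the TCP; z points along the fingers, x is the direction in which the jaws open and shut, and the axes are right-handed (so a half turn about z gives the same grasp; the last joint's range is limited). The gripper opens to 87 mm and grips with 3 to 60 N. Pads are 19 mm wide; open, the fingers measure 117 mm over their backs; the gripper's body (75 mm by 190 mm) begins 51 mm behind the grasp point.
Start: joints at [1.092, 0.332, -0.065, 1.46, 0.022, 1.35, -0.088], TCP at [0.275, -0.561, 0.242] pointing down, gripper open.
Joint ranges: [-2.6, 2.6], [-0.5, 2.12], [-1.47, 1.34], [0.16, 2.42], [-1.27, 4.41], [0.06, 2.06], [-2.6, 2.6]. Speed limits (rad/s): [2.22, 2.22, 2.79, 2.79, 3.14, 3.14, 3.14].

## Interface

Orientations are given as a unit quaternion [x, y, z, w].
In Python, from bench import * gives the robot as it stands.
- The arm moves only by the tool step_arm, never from a script. Its argument "commands" is a list of rows, each a list of 6 numbers: the shift along the tool's x, y, z in m, then the turn, a rotation vector about the tool's x, y, z in rad. In form: [[tx, ty, tz, rx, ry, rz], ...]. A call has 1 to 12 rows; each row shifts and turns the commanded pose from where the row before left it, along the tool's axes as they then stand; what a row does not reach is not made up. A row lasts 1/10 s, in which the tool goes at most 50 mm and 8.59 degrees, less where a joint would pass 70% of its speed; a pose out of reach is approached as far as the arm can. A call with a gripper value outside its range is refused whole. "gripper" is the opening, from 0 (shut) to 1 (fully open), set as the call begins (left out, the last holds). The fingers move at their own pace and stop on an object; "grip_force" is the grip in N (left out, the last holds). Time passes only in rows, so rows that do not move let the fingers close. It gives the time, the measured TCP pose, the force and the opening at its end, in the units of the state.
- read_state(): the state, without advancing time (a new reading comes with each control period).
- camera(name): name is "scene" or "top"; returns the picture (400x640x3 uint8, red, green, blue); there is no depth.
- get_calibration(name): a dict with "fx", "fy", "cx", "cy" (pixels), "k1" (the pictures are not rectified: a ray, as slopes to the right and down, at radius r is drawn at 1 + k1 r^2 times it, then the intrinsics apply), "R" (3x3) and "t" (3): a world point X has camera coordinates R X + t. Camera axes: x right, y down, z forward; pixel columns grow to the right and rows downward; lengths in m; the calibration is good to about 2 mm. A picture is of the moment at which its call begins. get_calibration takes no time and is no camera call.
- close_job(): hands the job in, once; it reports no verdict.
The state is a dict: "time": time; "joint_positions": joint angles; "joint_vel": joint speeds; "joint_torque": joint torques, N m; "ee_pos": TCP position; "eef_rot": TCP orientation; "ft_force": force on the tool from outside, world axes, zero at the start; "torque": the same for the moment, N m; "width": finger opening in m.
Only numpy, scipy, OpenCV 4.12 (cv2) and the standard library are available. Lean on these libraries where they do the work, as an engineer would, in place of code of your own. Each camera call takes 0.05 s, during which the arm holds its last target. There are 200 camera calls.

## Working session

There is one attempt and no reset: what is moved stays moved. The work goes in short steps, Python scripts to look and compute and a tool call to move; the robot and the scene stay as the last step left them, time stands still between calls to the robot, and variables do not carry over. Pictures are saved under pics/ and viewed, on a budget of 10 in all, crops included, one or two more only if the job needs it, and the job is handed in when it is done.

Besides the shell and the picture viewer there is one more tool, called after "Request:" by a JSON object that holds its "name" and its "arguments", one argument or row to a line. step_arm: Moves the arm, as the interface text tells. Its arguments: {"type":"object","properties":{"commands":{"type":"array","items":{"type":"array","items":{"type":"number"}}},"gripper":{"type":"number"},"grip_force":{"type":"number"}},"required":["commands"]}

```bash
mkdir -p pics; cat > h.py <<'E'
from bench import *
import numpy as np, cv2
def save(n,f):
    im=camera(n); cv2.imwrite(f,im[:,:,::-1]); return im
def ray(n,u,v):
    c=get_calibration(n); d=np.array([(u-c["cx"])/c["fx"],(v-c["cy"])/c["fy"]])
    s=d.copy()
    for _ in range(20): s=d/(1+c["k1"]*(s@s))
    R=np.array(c["R"]);t=np.array(c["t"])
    return -R.T@t, R.T@np.array([*s,1])
def atz(n,u,v,z):
    o,d=ray(n,u,v); return o+d*(z-o[2])/d[2]
def proj(n,X):
    c=get_calibration(n); p=np.array(c["R"])@X+np.array(c["t"]); s=p[:2]/p[2]; s=s*(1+c["k1"]*(s@s))
    return np.array([c["fx"]*s[0]+c["cx"],c["fy"]*s[1]+c["cy"]])
E
python3 - <<'E'
from h import *
save("scene","pics/s1.png"); save("top","pics/t1.png")
for n in("scene","top"): print(get_calibration(n))
print(read_state())
E
```

```text
{'fx': 481.4429292911979, 'fy': 481.4429292911979, 'cx': 319.58018627750346, 'cy': 203.54048159108768, 'k1': -0.12708738829589633, 'R': array([[-0.88076144,  0.47337162,  0.01336397],
       [ 0.28592678,  0.55407117, -0.78182544],
       [-0.37749857, -0.68478058, -0.62335415]]), 't': array([ 0.45021746, -0.03140397,  1.09976584])}
{'fx': 454.23365044703763, 'fy': 454.23365044703763, 'cx': 322.3990085348883, 'cy': 198.53911588647495, 'k1': -0.06872256106690752, 'R': array([[ 0.02094993, -0.99954578, -0.02166417],
       [-0.99734596, -0.01938272, -0.07018086],
       [ 0.06972908,  0.02307696, -0.99729901]]), 't': array([-0.003392  ,  0.51751496,  1.05024203])}
{'time': 0.1, 'joint_positions': array([ 1.0923925 ,  0.33280633, -0.064667  ,  1.4608641 ,  0.02159712,
        1.34990585, -0.08852453]), 'joint_vel': array([ 8.90100414e-05, -2.03368199e-03, -5.12394945e-04, -3.04696860e-03,
       -1.44271589e-03, -9.12837157e-04,  3.39762800e-04]), 'joint_torque': array([ 2.14586151e-03, -6.24542999e+01,  2.51082930e-02, -3.90720892e+01,
       -6.13654149e-02,  3.65755521e-02,  3.73222929e-05]), 'ee_pos': array([ 0.27495152, -0.56090751,  0.24083164]), 'eef_rot': array([ 8.48572450e-01, -5.29078806e-01, -5.63689347e-04, -3.12052726e-04]), 'ft_force': array([ 0.41105757,  0.13696683, -0.23550886]), 'torque': array([-0.01061575, -0.01203916, -0.03457809]), 'width': 0.08688505240105224}
```

View pics/s1.png

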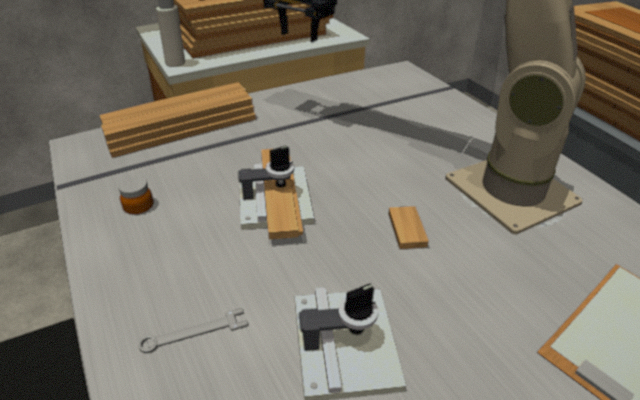

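View pics/t1.png

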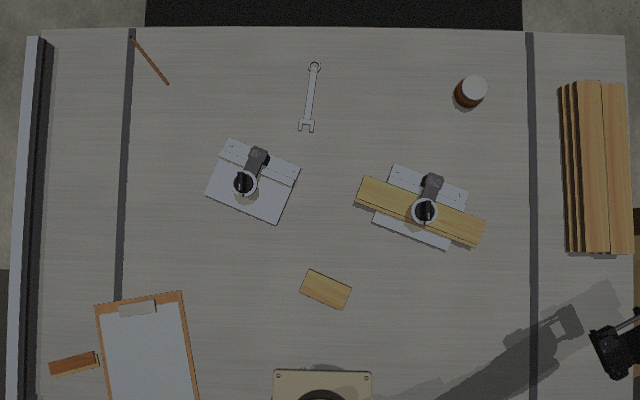

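The top view shows the rail clamp's knob near (425,210) and the empty clamp's near (243,183). I'll enlarge the rail knob.

```bash
python3 - <<'E'
from h import *
a=cv2.imread("pics/t1.png")[180:240,395:455]; b=cv2.imread("pics/s1.png")[135:195,235:305]
a=cv2.resize(a,(540,540),interpolation=cv2.INTER_CUBIC); b=cv2.resize(b,None,fx=3.6,fy=9,interpolation=cv2.INTER_CUBIC)
cv2.imwrite("pics/c1.png",np.clip(1.8*np.hstack([a,b]).astype(float),0,255)[:, :800])
for z in(.086,.13): print(z,atz("top",425,210,z))
E
```

```text
0.086 [ 0.49189306 -0.22030722  0.086     ]
0.13 [ 0.48973583 -0.21136693  0.13      ][ WARN:0@0.035] global loadsave.cpp:1063 imwrite_ Unsupported depth image for selected encoder is fallbacked to CV_8U.
```

View pics/c1.png

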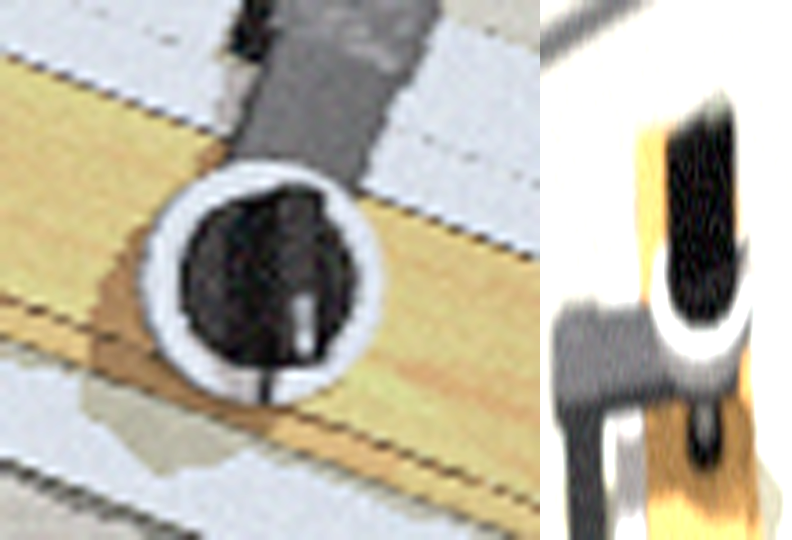

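The crop shows the collar's centre at about (262,283) and the bar top at about (302,188)–(303,363). The white line is towards the robot (lower end), over the tick at (265,385).

```bash
python3 - <<'E'
from h import *
g=lambda x,y,z: atz("top",395+(x+.5)/9-.5,180+(y+.5)/9-.5,z)
c=g(262,283,.086); t=g(265,385,.086); print("collar",c,"tick az",np.degrees(np.arctan2(*(c-t)[1::-1])))
a=g(302,188,.13); b=g(304,363,.13); print("bar",(a+b)/2,np.linalg.norm(a-b),np.degrees(np.arctan2(*(a-b)[1::-1])))
l1=g(303,297,.13); l2=g(304,352,.13); print("line",np.degrees(np.arctan2(*(l1-l2)[1::-1])))
from scipy.spatial.transform import Rotation as Rn
s=read_state(); print(Rn.from_quat(s["eef_rot"]).as_matrix().round(3))
for n,P in(("scene",[.49,-.216,.13]),("scene",[.49,-.216,.086])): print(proj(n,P))
# spare
print(atz("top",243,183,.117))
E
```

```text
collar [ 0.48963978 -0.21738705  0.086     ] tick az 2.0638110942920935
bar [ 0.48954413 -0.21815423  0.13      ] 0.04084162715755649 0.9683412305196275
line 1.37868266059973
[[ 0.44  -0.898 -0.001]
 [-0.898 -0.44   0.001]
 [-0.001  0.    -1.   ]]
[279.53270111 148.45075455]
[280.30422981 166.2834232 ]
[0.54075994 0.17634261 0.117     ]
```

Request:
{"name": "step_arm", "arguments": {
  "commands": [
    [-0.0178, -0.0286, 0, 0, 0, 0],
    [-0.0178, -0.0286, 0, 0, 0, 0],
    [-0.0178, -0.0286, 0, 0, 0, 0],
    [-0.0178, -0.0286, 0, 0, 0, 0],
    [-0.0178, -0.0286, 0, 0, 0, 0],
    [-0.0178, -0.0286, 0, 0, 0, 0],
    [-0.0178, -0.0286, 0, 0, 0, 0],
    [-0.0178, -0.0286, 0, 0, 0, 0],
    [-0.0178, -0.0286, 0, 0, 0, 0],
    [-0.0178, -0.0286, 0, 0, 0, 0],
    [-0.0178, -0.0286, 0, 0, 0, 0],
    [-0.0178, -0.0286, 0, 0, 0, 0]
  ],
  "gripper": 1
}}

```text
time: 1.3
ee_pos: [0.4896, -0.217, 0.2413]
eef_rot: [0.849, -0.529, -0.0, 0.0]
ft_force: [0.0, 0.4, -0.0]
width: 0.0868
```

Request:
{"name": "step_arm", "arguments": {
  "commands": [
    [0, 0, 0, 0, 0, -0.135],
    [0, 0, 0, 0, 0, -0.135],
    [0, 0, 0, 0, 0, -0.135],
    [0, 0, 0, 0, 0, -0.135],
    [0, 0, 0, 0, 0, -0.135],
    [0, 0, 0, 0, 0, -0.135],
    [0, 0, 0, 0, 0, -0.135],
    [0, 0, 0, 0, 0, -0.135],
    [0, 0, 0, 0, 0, -0.135],
    [0, 0, 0, 0, 0, -0.135],
    [0, 0, 0, 0, 0, -0.135],
    [0, 0, 0, 0, 0, -0.135]
  ]
}}

```text
time: 2.5
ee_pos: [0.489, -0.2183, 0.2412]
eef_rot: [0.968, 0.252, -0.0, -0.0]
ft_force: [0.3, -0.2, 0.2]
width: 0.0871
```

Request:
{"name": "step_arm", "arguments": {
  "commands": [
    [0, 0, 0, 0, 0, -0.135],
    [0, 0, 0, 0, 0, -0.135],
    [0, 0, 0, 0, 0, -0.135],
    [0, 0, 0, 0, 0, -0.135],
    [0, 0, 0, 0, 0, -0.135],
    [0, 0, 0, 0, 0, -0.135],
    [0, 0, 0, 0, 0, -0.135],
    [0, 0, 0, 0, 0, -0.135],
    [0, 0, 0, 0, 0, 0],
    [0, 0, 0, 0, 0, 0]
  ]
}}

```text
time: 3.5
ee_pos: [0.4891, -0.2183, 0.2413]
eef_rot: [0.704, 0.711, -0.0, -0.0]
ft_force: [0.6, -1.2, 0.6]
width: 0.087
```

```bash
cat >> h.py <<'E'
from scipy.spatial.transform import Rotation as Rn
def st():
    s=read_state(); M=Rn.from_quat(s["eef_rot"]).as_matrix()
    print("t",s["time"],"q",s["joint_positions"].round(3),"p",s["ee_pos"].round(4),"azx",np.degrees(np.arctan2(M[1,0],M[0,0])).round(2),"z",M[:,2].round(4),"F",s["ft_force"].round(1),"M",s["torque"].round(3),"w",s["width"])
    return s,M
def todo(p,az=None):
    s,M=st(); print("tool shift",(M.T@(np.array(p)-s["ee_pos"])).round(4))
E
python3 -c "
from h import *
todo([.4896,-.2178,.119])"
```

```text
t 3.5 q [ 0.84   0.18  -0.564  1.673  0.099  1.317  1.839] p [ 0.4891 -0.2183  0.2413] azx 90.58 z [-3.e-04  2.e-04 -1.e+00] F [ 0.6 -1.2  0.6] M [ 0.078 -0.144  0.019] w 0.08702476683111313
tool shift [0.0005 0.0005 0.1223]
```

Request:
{"name": "step_arm", "arguments": {
  "commands": [
    [0.0005, 0.0005, 0.012, 0, 0, 0],
    [0, 0, 0.012, 0, 0, 0],
    [0, 0, 0.012, 0, 0, 0],
    [0, 0, 0.012, 0, 0, 0],
    [0, 0, 0.012, 0, 0, 0],
    [0, 0, 0.012, 0, 0, 0],
    [0, 0, 0.012, 0, 0, 0],
    [0, 0, 0.012, 0, 0, 0],
    [0, 0, 0.012, 0, 0, 0],
    [0, 0, 0.009, 0, 0, 0],
    [0, 0, 0.005, 0, 0, 0],
    [0, 0, 0, 0, 0, 0]
  ]
}}

```text
time: 4.7
ee_pos: [0.4895, -0.2177, 0.1189]
eef_rot: [0.702, 0.712, -0.0, -0.0]
ft_force: [0.0, 0.5, 0.3]
width: 0.0869
```

Request:
{"name": "step_arm", "arguments": {
  "commands": [
    [0, 0, 0, 0, 0, 0],
    [0, 0, 0, 0, 0, 0],
    [0, 0, 0, 0, 0, 0],
    [0, 0, 0, 0, 0, 0],
    [0, 0, 0, 0, 0, 0],
    [0, 0, 0, 0, 0, 0]
  ],
  "gripper": 0.2,
  "grip_force": 15
}}

```text
time: 5.3
ee_pos: [0.4898, -0.2179, 0.1196]
eef_rot: [0.702, 0.712, -0.0, 0.0]
ft_force: [0.1, 0.2, -0.5]
width: 0.0472
```

```bash
python3 - <<'E'
from h import *
st()
im=camera("top"); im2=camera("scene")
a=cv2.resize(im[170:250,385:465],(400,400),interpolation=cv2.INTER_CUBIC); b=cv2.resize(im2[110:190,240:320],(400,400),interpolation=cv2.INTER_CUBIC)
cv2.imwrite("pics/c2.png",np.clip(1.8*np.hstack([a,b])[:,:,::-1].astype(float),0,255).astype(np.uint8))
E
```

```text
t 5.3 q [ 0.815  0.293 -0.552  1.818  0.173  1.078  1.785] p [ 0.4898 -0.2179  0.1196] azx 90.82 z [ 1.e-04 -2.e-04 -1.e+00] F [ 0.1  0.2 -0.5] M [ 0.131 -0.132  0.017] w 0.047190841880791645
```

View pics/c2.png

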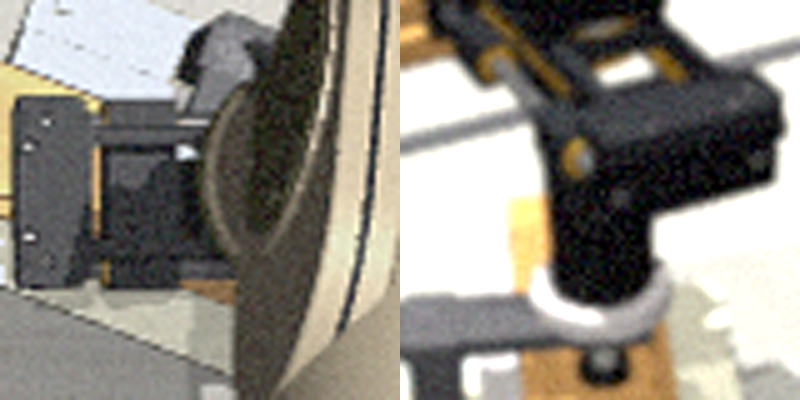

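The knob is hidden from the top camera, but in the scene view the fingers straddle the bar above the collar (570,310). Closing.

Request:
{"name": "step_arm", "arguments": {
  "commands": [
    [0, 0, 0, 0, 0, 0],
    [0, 0, 0, 0, 0, 0],
    [0, 0, 0, 0, 0, 0],
    [0, 0, 0, 0, 0, 0],
    [0, 0, 0, 0, 0, 0],
    [0, 0, 0, 0, 0, 0],
    [0, 0, 0, 0, 0, 0]
  ],
  "gripper": 0,
  "grip_force": 15
}}

```text
time: 6.1
ee_pos: [0.4898, -0.2182, 0.1196]
eef_rot: [0.702, 0.712, -0.0, 0.0]
ft_force: [0.8, -3.9, 0.1]
width: 0.0138
```

```bash
python3 -c "
from h import *
st()"
```

```text
t 6.1 q [ 0.815  0.293 -0.551  1.818  0.173  1.078  1.785] p [ 0.4898 -0.2182  0.1196] azx 90.8 z [ 2.e-04 -5.e-04 -1.e+00] F [ 0.8 -3.9  0.1] M [-0.607 -0.233 -0.011] w 0.013796015381946651
```

Request:
{"name": "step_arm", "arguments": {
  "commands": [
    [-0.0004, 0, 0, 0, 0, 0],
    [0, 0, 0, 0, 0, 0],
    [0, 0, 0, 0, 0, 0.05],
    [0, 0, 0, 0, 0, 0.05],
    [0, 0, 0, 0, 0, 0.05],
    [0, 0, 0, 0, 0, 0.05],
    [0, 0, 0, 0, 0, 0.05],
    [0, 0, 0, 0, 0, 0.05],
    [0, 0, 0, 0, 0, 0]
  ],
  "gripper": 0,
  "grip_force": 50
}}

```text
time: 7.0
ee_pos: [0.4898, -0.2182, 0.1196]
eef_rot: [0.801, 0.599, -0.0, 0.0]
ft_force: [0.9, -2.5, 1.2]
width: 0.0134
```

```bash
python3 -c "
from h import *
st()"
```

```text
t 7.0 q [ 0.779  0.287 -0.509  1.819  0.157  1.076  1.496] p [ 0.4898 -0.2182  0.1196] azx 73.58 z [ 1.e-04 -1.e-04 -1.e+00] F [ 0.9 -2.5  1.2] M [-0.359 -0.184 -0.006] w 0.013388501167193416
```

Request:
{"name": "step_arm", "arguments": {
  "commands": [
    [0, 0, 0, 0, 0, 0.05],
    [0, 0, 0, 0, 0, 0]
  ]
}}

```text
time: 7.2
ee_pos: [0.4898, -0.2182, 0.1196]
eef_rot: [0.815, 0.579, 0.0, 0.0]
ft_force: [0.6, -2.0, 0.8]
width: 0.0137
```

```bash
python3 -c "
from h import *
st()"
```

```text
t 7.2 q [ 0.774  0.286 -0.503  1.819  0.155  1.075  1.45 ] p [ 0.4898 -0.2182  0.1196] azx 70.79 z [ 1.e-04 -1.e-04 -1.e+00] F [ 0.6 -2.   0.8] M [-0.395 -0.159 -0.018] w 0.013697252738374466
```

Request:
{"name": "step_arm", "arguments": {
  "commands": [
    [0, 0, 0, 0, 0, 0.05],
    [0, 0, 0, 0, 0, 0.05],
    [0, 0, 0, 0, 0, 0]
  ]
}}

```text
time: 7.5
ee_pos: [0.4898, -0.2182, 0.1196]
eef_rot: [0.843, 0.538, -0.0, 0.0]
ft_force: [0.7, -2.7, 0.5]
width: 0.0136
```

```bash
python3 -c "
from h import *
st()"
```

```text
t 7.5 q [ 0.762  0.284 -0.489  1.82   0.15   1.074  1.354] p [ 0.4898 -0.2182  0.1196] azx 65.12 z [ 1.e-04 -2.e-04 -1.e+00] F [ 0.7 -2.7  0.5] M [-0.452 -0.207  0.032] w 0.013625347449421055
```

Request:
{"name": "step_arm", "arguments": {
  "commands": [
    [0, 0, 0, 0, 0, 0.05],
    [0, 0, 0, 0, 0, 0]
  ]
}}

```text
time: 7.7
ee_pos: [0.4898, -0.2182, 0.1196]
eef_rot: [0.856, 0.517, 0.0, 0.0]
ft_force: [0.1, -2.0, 0.1]
width: 0.0137
```

```bash
python3 -c "
from h import *
st()"
```

```text
t 7.7 q [ 0.756  0.283 -0.482  1.82   0.148  1.074  1.306] p [ 0.4898 -0.2182  0.1196] azx 62.27 z [ 1.e-04 -1.e-04 -1.e+00] F [ 0.1 -2.   0.1] M [-0.411 -0.149  0.053] w 0.013749439803825618
```

Request:
{"name": "step_arm", "arguments": {
  "commands": [
    [0, 0, 0, 0, 0, 0.05],
    [0, 0, 0, 0, 0, 0]
  ]
}}

```text
time: 7.9
ee_pos: [0.4898, -0.2182, 0.1196]
eef_rot: [0.869, 0.496, 0.0, 0.0]
ft_force: [-0.4, -2.0, -1.0]
width: 0.0137
```

```bash
python3 -c "
from h import *
st()"
```

```text
t 7.9 q [ 0.75   0.282 -0.476  1.821  0.145  1.074  1.258] p [ 0.4898 -0.2182  0.1196] azx 59.42 z [ 1.e-04 -2.e-04 -1.e+00] F [-0.4 -2.  -1. ] M [-0.426 -0.108  0.092] w 0.013690007394795159
```

Request:
{"name": "step_arm", "arguments": {
  "commands": [
    [0, 0, 0, 0, 0, 0.05],
    [0, 0, 0, 0, 0, 0]
  ]
}}

```text
time: 8.1
ee_pos: [0.4898, -0.2182, 0.1196]
eef_rot: [0.881, 0.474, 0.0, 0.0]
ft_force: [-0.5, -2.8, 0.3]
width: 0.0137
```

```bash
python3 -c "
from h import *
st()"
```

```text
t 8.1 q [ 0.745  0.281 -0.469  1.821  0.143  1.073  1.21 ] p [ 0.4898 -0.2182  0.1196] azx 56.56 z [ 1.e-04 -1.e-04 -1.e+00] F [-0.5 -2.8  0.3] M [-0.397 -0.175  0.065] w 0.013712862768746703
```

Request:
{"name": "step_arm", "arguments": {
  "commands": [
    [0, 0, 0, 0, 0, 0.05],
    [0, 0, 0, 0, 0, 0]
  ]
}}

```text
time: 8.3
ee_pos: [0.4898, -0.2183, 0.1196]
eef_rot: [0.892, 0.452, 0.0, 0.0]
ft_force: [0.2, -2.9, 0.6]
width: 0.0136
```

```bash
python3 -c "
from h import *
st()"
```

```text
t 8.3 q [ 0.739  0.28  -0.462  1.821  0.141  1.073  1.162] p [ 0.4898 -0.2183  0.1196] azx 53.7 z [ 1.e-04 -1.e-04 -1.e+00] F [ 0.2 -2.9  0.6] M [-0.36  -0.191  0.101] w 0.013579807574650824
```

Request:
{"name": "step_arm", "arguments": {
  "commands": [
    [0, 0, 0, 0, 0, 0.05],
    [0, 0, 0, 0, 0, 0]
  ]
}}

```text
time: 8.5
ee_pos: [0.4898, -0.2182, 0.1196]
eef_rot: [0.903, 0.429, 0.0, 0.0]
ft_force: [-0.5, -1.6, -0.5]
width: 0.0134
```

```bash
python3 -c "
from h import *
st()
im2=camera('scene')
b=cv2.resize(im2[130:180,250:310],(720,600),interpolation=cv2.INTER_CUBIC)
cv2.imwrite('pics/c3.png',np.clip(1.3*b[:,:,::-1].astype(float),0,255).astype(np.uint8))
"
```

```text
t 8.5 q [ 0.733  0.279 -0.455  1.821  0.138  1.072  1.114] p [ 0.4898 -0.2182  0.1196] azx 50.83 z [ 1.e-04 -1.e-04 -1.e+00] F [-0.5 -1.6 -0.5] M [-0.445 -0.187  0.105] w 0.013384400249727478
```

View pics/c3.png

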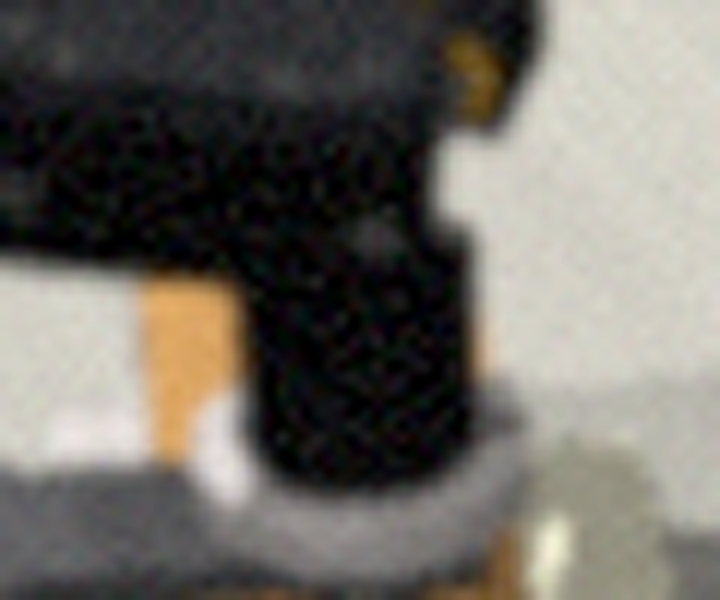

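```bash
python3 - <<'E'
from h import *
ax=np.array([.4897,-.218])
for th in range(0,65,5):
    a=np.radians(180+1.5-th); f=lambda r,z:((proj("scene",[*(ax+r*np.array([np.cos(a),np.sin(a)])),z])-[250,130]+.5)*12).round()
    print(th,f(.026,.086),f(.030,.080))
E
```

```text
0 [499. 396.] [519. 418.]
5 [504. 402.] [526. 425.]
10 [508. 409.] [531. 433.]
15 [512. 416.] [534. 441.]
20 [514. 423.] [537. 449.]
25 [515. 430.] [538. 457.]
30 [515. 437.] [538. 466.]
35 [514. 444.] [537. 474.]
40 [511. 452.] [534. 482.]
45 [508. 459.] [530. 491.]
50 [503. 466.] [525. 499.]
55 [498. 472.] [519. 507.]
60 [491. 479.] [511. 514.]
```

The torque is rising slowly (moment about z about -0.01 to 0.10), and the tick can't be made out in the shade. A total turn between 57° and 80° gives one or two clicks for any stated start, so I'll aim for about 68° and then check by eye.

Request:
{"name": "step_arm", "arguments": {
  "commands": [
    [0, 0, 0, 0, 0, 0.05],
    [0, 0, 0, 0, 0, 0.05],
    [0, 0, 0, 0, 0, 0.05],
    [0, 0, 0, 0, 0, 0.05],
    [0, 0, 0, 0, 0, 0.05]
  ]
}}

```text
time: 9.05
ee_pos: [0.4898, -0.2183, 0.1196]
eef_rot: [0.95, 0.313, 0.0, 0.0]
ft_force: [-0.4, -2.4, -0.1]
width: 0.0141
```

```bash
python3 -c "
from h import *
st()"
```

```text
t 9.05 q [ 0.705  0.274 -0.422  1.823  0.127  1.071  0.871] p [ 0.4898 -0.2183  0.1196] azx 36.46 z [ 2.e-04 -2.e-04 -1.e+00] F [-0.4 -2.4 -0.1] M [-0.498 -0.284  0.29 ] w 0.014104636510320307
```

Request:
{"name": "step_arm", "arguments": {
  "commands": [
    [0, 0, 0, 0, 0, 0.05],
    [0, 0, 0, 0, 0, 0.05],
    [0, 0, 0, 0, 0, 0.05],
    [0, 0, 0, 0, 0, 0.05],
    [0, 0, 0, 0, 0, 0.03]
  ]
}}

```text
time: 9.55
ee_pos: [0.4898, -0.2183, 0.1196]
eef_rot: [0.979, 0.202, 0.0, 0.0]
ft_force: [0.4, -2.1, 0.8]
width: 0.0139
```

```bash
python3 -c "
from h import *
st()"
```

```text
t 9.55 q [ 0.678  0.271 -0.392  1.824  0.117  1.069  0.649] p [ 0.4898 -0.2183  0.1196] azx 23.26 z [ 2.e-04 -2.e-04 -1.e+00] F [ 0.4 -2.1  0.8] M [-0.47  -0.267  0.257] w 0.013856780560475714
```

The moment while turning is 0.26–0.29 N m, so the clutch is slipping. Now release and lift.

Request:
{"name": "step_arm", "arguments": {
  "commands": [
    [0, 0, 0, 0, 0, 0],
    [0, 0, 0, 0, 0, 0],
    [0, 0, 0, 0, 0, 0],
    [0, 0, 0, 0, 0, 0],
    [0, 0, 0, 0, 0, 0]
  ],
  "gripper": 0.7
}}

```text
time: 10.05
ee_pos: [0.4897, -0.2181, 0.1195]
eef_rot: [0.98, 0.201, -0.0, -0.0]
ft_force: [1.3, 0.8, -0.2]
width: 0.0456
```

Request:
{"name": "step_arm", "arguments": {
  "commands": [
    [0, 0, -0.01, 0, 0, 0],
    [0, 0, -0.02, 0, 0, 0],
    [0, 0, -0.03, 0, 0, 0],
    [0, 0, -0.04, 0, 0, 0],
    [0, 0, -0.04, 0, 0, 0],
    [0, 0, 0, 0, 0, 0]
  ]
}}

```text
time: 10.65
ee_pos: [0.492, -0.2188, 0.2661]
eef_rot: [0.98, 0.201, 0.004, 0.003]
ft_force: [1.0, 0.3, -0.0]
width: 0.0609
```

```bash
python3 -c "
from h import *
s,M=st()
print(M.T@np.array([-.05,-.2,0]))"
```

```text
t 10.65 q [ 0.694  0.147 -0.399  1.644  0.06   1.353  0.692] p [ 0.492  -0.2188  0.2661] azx 23.22 z [ 0.0086 -0.004  -1.    ] F [ 1.   0.3 -0. ] M [ 0.027 -0.125  0.031] w 0.06093399360725591
[-0.12480787  0.16408188  0.00036346]
```

Request:
{"name": "step_arm", "arguments": {
  "commands": [
    [-0.02, 0.027, 0, 0, 0, 0],
    [-0.02, 0.027, 0, 0, 0, 0],
    [-0.02, 0.027, 0, 0, 0, 0],
    [-0.02, 0.027, 0, 0, 0, 0],
    [-0.02, 0.027, 0, 0, 0, 0],
    [-0.02, 0.027, 0, 0, 0, 0],
    [0, 0, 0, 0, 0, 0]
  ]
}}

```text
time: 11.35
ee_pos: [0.4404, -0.4192, 0.2592]
eef_rot: [0.98, 0.198, -0.001, 0.001]
ft_force: [-0.4, 0.3, -0.3]
width: 0.0614
```

```bash
python3 - <<'E'
from h import *
st()
im=camera("top")
a=cv2.resize(im[180:240,395:455],(540,540),interpolation=cv2.INTER_CUBIC)
cv2.imwrite("pics/c4.png",np.clip(1.8*a[:,:,::-1].astype(float),0,255).astype(np.uint8))
E
```

```text
t 11.35 q [ 0.89   0.299 -0.257  1.472  0.078  1.38   1.028] p [ 0.4404 -0.4192  0.2592] azx 22.83 z [-0.0015 -0.0014 -1.    ] F [-0.4  0.3 -0.3] M [ 0.041 -0.105  0.01 ] w 0.061354683839199745
```

View pics/c4.png

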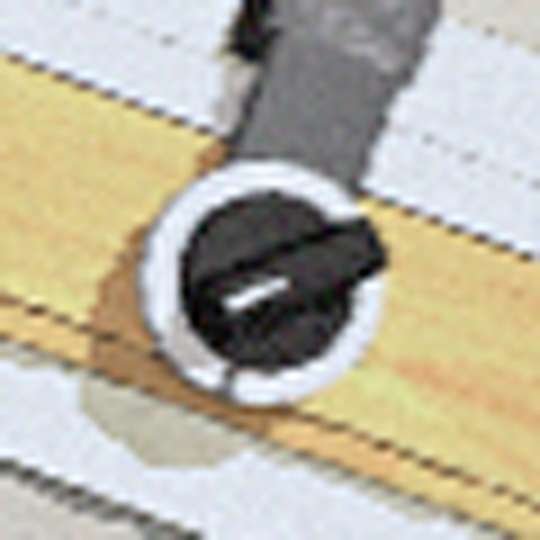

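The crop shows the tick now at (230,380) and the white line from (230,302) to (286,285), so knob and collar have parted. Computing the angles.

```bash
python3 - <<'E'
from h import *
g=lambda x,y,z: atz("top",395+(x+.5)/9-.5,180+(y+.5)/9-.5,z)
az=lambda a,b: np.degrees(np.arctan2(*(a-b)[1::-1]))
c=g(262,283,.086)
print("tick",az(c,g(230,380,.086)),"line",az(g(286,285,.13),g(230,302,.13)), "bar",az(g(368,243,.13),g(225,300,.13)))
E
```

```text
tick -17.834381015015953 line -72.10561470845354 bar -67.3118623187942
```

```bash
python3 -c "
from h import *
print(close_job())"
```

```text
the job is handed in; nothing more can be done
None
```

I tightened the clamp with the rail: its clutch slipped about 48°, which is two clicks and short of the third at 60°. I then let go, lifted clear and handed the job in at about 11.4 s of the 32 s allowed. The empty clamp was never approached.

**Turn:** I turned the bar about 68° clockwise in all. With the screw starting 20–37° short, that total gives one or two clicks in every case.

**Clutch check:** The moment about the vertical was about 0.26–0.29 N m during the last part of the turn. That matches the clutch's 0.25 N m.

**Final top view:** The collar tick had moved only about 20° from its start, so the screw was about 20° short to begin with.

**What disagreed:**
- **Slip reading:** the blurry white line alone reads about 54°, while the bar edges and the tool angle give 48–49°. All are below the third click.
- **Torque while pausing:** it read only about 0.1 N m after the screw must already have been tight, so it did not show when the screw went tight.
- **Scene camera:** the tick could not be made out there during the turn.

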